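Heft the emptied bins and re-tip the one that still holds a ball

ROBOT

A 6-joint arm with a two-finger parallel gripper is mounted at the origin on the work surface. World frame = base frame: x ahead of the robot, y to its left, z up, the work surface at z = 0. Lengths are in mm, angles in degrees, forces in N, time in s.
With the tool pointing down it reaches from about 275 to 825 mm from the base axis. Payload 5.2 kg.
Tool frame: the origin (TCP) lies at the very end of the fingers, on their centre line; the grasp point (between the pads) lies 19 mm behind it (r.tcp_to_grasp is the distance from the TCP to the grasp point, in mm); z points along the fingers, y is the line along which they close (so a half turn about z gives the same grasp; the last joint's range is limited). The gripper opens to 93 mm and grips with 3 to 60 N. Pads are 15 mm wide; open, the fingers measure 128 mm over their backs; the gripper's body (75 mm by 188 mm) begins 65 mm behind the grasp point.
Start: joints at [-80.833, 14.817, 87.949, -0, 77.235, -11.62], TCP at [195.212, -514.196, 218.653] pointing down, gripper open.
Joint ranges: [-179.93, 179.93], [-52.35, 119.4], [10.71, 147.94], [-69.91, 249.91], [12.55, 155.21], [-178.61, 178.61]. Speed limits (degrees/s): [147.25, 147.25, 180, 180, 180, 180].

INTERFACE

Orientations are given as a 3x3 rotation matrix whose columns are the frame's x, y, z axes.
In Python, from plant import r gives the robot as it stands.
- The arm moves only by the tool move_arm, never from a script. Its argument "moves" is one flat list of numbers, 6 for each row, row after row: the shift along the tool's x, y, z scaled (see below), then the turn, a rotation vector about the tool's x, y, z scaled (see below). A call has exactly 8 rows; each row shifts and turns the commanded pose from where the row before left it, along the tool's axes as they then stand; what a row does not reach is not made up. The controller multiplies each number of a shift by 0.3 m and each number of a turn by 120 degrees. A row lasts 1/8 s, in which the tool goes at most 62.5 mm and 10.7 degrees, less where a joint would pass 70% of its speed; a pose out of reach is approached as far as the arm can. A call with a number of a shift or a turn outside -1 to 1 is refused whole. A call with a gripper value outside its range is refused whole. "claw" is the opening in per cent of the stroke, from 0 (shut) to 100 (fully open), set as the call begins (left out, the last holds). The fingers move at their own pace and stop on an object; "force" is the grip in N (left out, the last holds). Time passes only in rows, so rows that do not move let the fingers close, or fill a call up. It gives the time, the measured TCP pose, the force, the opening and the grip force at its end, in the units of the state.
- r.read_state(): the state, without advancing time (a new reading comes with each control period).
- r.read_camera(name): name is "scene" or "top" or "wrist"; returns the picture (420x560x3 uint8, red, green, blue); there is no depth.
- r.camera_model(name): a dict with "camera_matrix" (3x3 intrinsics, pixels), "world_from_camera" (4x4, takes a point from camera to world coordinates); the wrist camera has in their place "hand_eye" (4x4, takes a point from camera to tool coordinates, whose origin is the TCP and whose axes are the flange's). Camera axes: x right, y down, z forward; pixel columns grow to the right and rows downward; lengths in mm; the calibration is good to about 2 mm. A picture is of the moment at which its call begins: read the wrist's pose just before it. camera_model takes no time and is no camera call.
- r.job_done(): hands the job in; it is judged then, once.
Trained networks look in the newest picture that a camera, given by its name, has taken for a name from the list of things; names that differ only in an ending like _2 or _b are one class to them, and where a whole thing is asked for, a point or a joint stands for the part that bears it (a point fixed in the world has none). Each returns a list of dicts, best first, with "conf" (0 to 1); they miss things now and then, are a little off and sometimes report something else, mostly with a low value. They report only what shows in the picture. A call takes as long as a camera call. They do not tell look-alikes from the thing itself.
- r.recognise(label, camera): "xyz" ([x, y, z] in mm, in the coordinates of the camera as it stood for that picture, good to about 4 mm: the middle of the surface that is visible of it).
- r.masks_of(label, camera): "pixels" (420x560 bool, what is visible of it).
- r.spot_point(label, camera): "xyz" ([x, y, z] in mm, in the coordinates of the camera as it stood for that picture, good to about 4 mm: a listed point, or the origin of a listed thing).
The state is a dict: "t": time; "joints": joint angles; "dq": joint speeds; "effort": joint torques, N m; "eef_pos": TCP position; "eef_rot": TCP orientation; "ft_force": force on the tool from outside, world axes, zero at the start; "moment": the same for the moment, N m; "finger_gap": finger opening in mm; "finger_force": force on a finger pad.
Only numpy, scipy, OpenCV 4.12 (cv2) and the standard library are available. Lean on these libraries where they do the work, as an engineer would, in place of code of your own. Each camera call takes 0.05 s, during which the arm holds its last target. There are 200 camera calls.

TASK

Two grey hooded bins with grip plates on their roofs have just been tipped out, but one of them still holds a heavy steel ball, unseen under the hood. Lift a bin by its grip plate and hold it level and still for about a second to judge by weight which bin that is, then tip the heavy bin out again, through its open front, into the low cardboard tray. Leave the ball in the tray and both bins standing upright where they stood.

Things in the scene. Friction and masses are not known exactly. Their poses are not given: they have to be found in the camera images.
- bin_a: grey hooded bin 110 (x) x 84 (y) x 90 mm high; on its roof a grip plate 16 mm thick (x), 60 mm wide (y), top 141 mm above the underside, foot in a low collar to 95 mm. Origin: centre of underside, z up. Open only at the whole front face, -x, at first roughly facing the robot. Floor falls 12 degrees from front lip (27 mm up) to back: a ball rolls out once tipped well past that; 45 is plenty.
- bin_b: the other hooded bin, same in all measures as bin_a. Either bin, drawn afresh each time, holds the ball: steel, 44 mm across, 0.31 to 0.40 kg, lying at the back, out of sight. A bin by itself weighs 0.22 to 0.28 kg; the one without the ball may hold a 12 g foam scrap of no importance.
- tray: the receiving tray, a low open cardboard box fixed to the table, 240 (x) x 200 (y) mm outside, walls 6 mm thick and 60 mm high. Origin: centre of its underside, on the table; z up.
Things that resemble listed ones, but are neither listed nor needed, are in the scene too. What is shaped like the bin_b but blue or turquoise is not meant.

How it is judged (in metres and radians):
On the way, in this order (a step that is already met when the one before it is completed fails the run):
1. a bin has been hefted: held level (within 10 degrees) and still, its underside at least 30 mm above the table, for half a second (((height (world z) of bin_a above 0.03 m and angle between bin_a's own z axis and vertical below 0.17 rad and linear speed of bin_a below 0.03 m/s) or (height (world z) of bin_b above 0.03 m and angle between bin_b's own z axis and vertical below 0.17 rad and linear speed of bin_b below 0.03 m/s))), for 0.5 s.
2. the ball has been tipped into the tray (contact force between tray and anything else between 2 and 7 N), for 0.2 s.
At the end, for the whole second after the job is handed in: the steel ball lies in the tray (the tray carries 2 to 7 N) and both bins stand upright (within 5.7 degrees) and at rest, each within 30 mm of where it stood at the start (all of step 2 and distance of each of bin_a, bin_b from where it was at the start of the episode below 0.03 m and angle between each of bin_a, bin_b's own z axis and vertical below 0.1 rad and linear speed of each of bin_a, bin_b below 0.02 m/s); the robot touches nothing.
It also fails if it takes over 69 s, if anything falls off the work surface, if the arm or the gripper's body presses on something with over 40 N, if the wrist force passes 120 N, or if a joint passes its speed limit or range.

## Working session

There is one attempt and no reset: what is moved stays moved. The work goes in short steps, Python scripts to look and compute and a tool call to move; the robot and the scene stay as the last step left them, time stands still between calls to the robot, and variables do not carry over. Pictures are saved under pics/ and viewed, at most 10 in all, crops included, and the job is handed in when it is done.

Besides the shell and the picture viewer there is one more tool, called as name(argument=value, ...) on one line, values as JSON. move_arm: Moves the arm, as the interface text tells. Shifts and turns lie within -1 to 1; 1 stands for 0.3 m of shift or 120 degrees of turn. Its arguments: {"type":"object","properties":{"moves":{"type":"array","items":{"type":"number","minimum":-1,"maximum":1}},"claw":{"type":"number"},"force":{"type":"number"}},"required":["moves"]}

```bash
mkdir -p pics; ls
cat > h.py <<'E'
import numpy as np, cv2
from plant import r
def look(cam,name=None):
    im=r.read_camera(cam)
    if name: cv2.imwrite('pics/'+name,im[:,:,::-1])
    return im
def w(cam,p,st=None):
    m=r.camera_model(cam)
    if cam=='wrist':
        q=m['hand_eye']@np.r_[p,1]; return np.array(st['eef_rot'])@q[:3]+np.array(st['eef_pos'])
    return (m['world_from_camera']@np.r_[p,1])[:3]
E
python3 - <<'E'
from h import *
a=look('scene');b=look('top')
cv2.imwrite('pics/1.png',cv2.resize(np.vstack([a,b])[:,:,::-1],(400,600)))
cv2.imwrite('pics/top.png',b[:,:,::-1]);cv2.imwrite('pics/scene.png',a[:,:,::-1])
for c in('scene','top'):
  print(c,r.camera_model(c)['world_from_camera'].round(2).tolist())
  for l in('bin_a','tray'):
    for f in('recognise','spot_point'):
      for d in getattr(r,f)(l,c): print(c,l,f,round(d['conf'],2),w(c,d['xyz']).round(0))
print(r.read_state()['t'])
E
```

```text
pics
scene [[-0.32, 0.7, -0.64, 1109.73], [0.95, 0.25, -0.21, 224.55], [0.02, -0.67, -0.74, 710.69], [0.0, 0.0, 0.0, 1.0]]
scene bin_a recognise 0.93 [662. 428.  90.]
scene bin_a recognise 0.76 [563. 273.  93.]
scene bin_a recognise 0.63 [382. 182.  88.]
scene bin_a recognise 0.6 [705.  70.  90.]
scene bin_a spot_point 0.87 [533. 273.   0.]
scene bin_a spot_point 0.73 [679.  61.  -2.]
scene bin_a spot_point 0.67 [634. 435.   0.]
scene bin_a spot_point 0.61 [348. 178.  -1.]
scene tray spot_point 0.6 [462. -48.  -3.]
top [[-0.0, -0.99, 0.11, 389.34], [-1.0, -0.0, -0.01, 72.39], [0.01, -0.11, -0.99, 1040.99], [0.0, 0.0, 0.0, 1.0]]
top bin_a recognise 0.97 [666.  66.  92.]
top bin_a recognise 0.73 [345. 174.  89.]
top bin_a recognise 0.72 [625. 426.  93.]
top bin_a recognise 0.65 [527. 275.  88.]
top bin_a spot_point 0.86 [346. 180.  -1.]
top bin_a spot_point 0.65 [678.  67.  -2.]
top bin_a spot_point 0.65 [635. 439.   1.]
top bin_a spot_point 0.57 [535. 280.   1.]
top tray recognise 0.97 [458. -53.   6.]
top tray spot_point 0.82 [462. -49.   3.]
0.5
```

View pics/top.png

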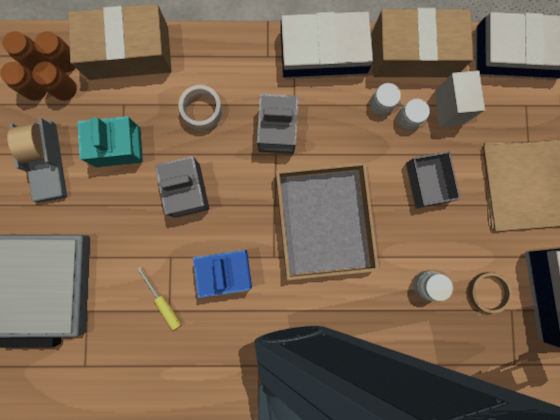

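View pics/scene.png

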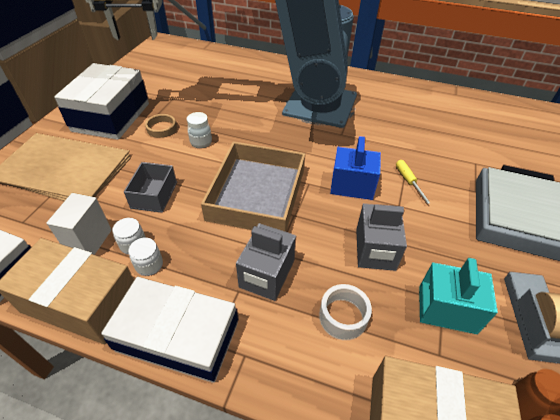

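The grey bins are at top pixels (278,122), about (678,65), and (182,187), about (534,277). The tray is at (325,222), about (462,-49). The blue and turquoise bins are decoys. Next I fit poses and yaws.

```bash
cat > fit.py <<'E'
from h import *
from scipy.optimize import minimize
def box(x0,x1,y0,y1,z0,z1): return np.array([[x,y,z] for x in(x0,x1) for y in(y0,y1) for z in(z0,z1)],float)
BIN=[box(-55,55,-42,42,0,90),box(-8,8,-30,30,90,141)]
TRAY=[box(-120,120,-100,100,0,60)]
def proj(P,M,K):
    q=(np.linalg.inv(M)@np.c_[P,np.ones(len(P))].T)[:3]; q=K@q; return (q[:2]/q[2]).T
def sil(parts,p,M,K):
    im=np.zeros((420,560),np.uint8);c,s=np.cos(p[2]),np.sin(p[2]);R=np.array([[c,-s,0],[s,c,0],[0,0,1]])
    for B in parts:
        u=proj(B@R.T+[p[0],p[1],0],M,K); cv2.fillConvexPoly(im,cv2.convexHull((u*16).round().astype(np.int32)),1,shift=4)
    return im>0
def fit(parts,p0,views):
    # views: list of (mask,M,K)
    def cost(p):
        p=[p[0],p[1],p[2]/50]; t=0
        for m,M,K in views:
            s=sil(parts,p,M,K); t-= (s&m).sum()/max(1,(s|m).sum())
        return t
    best=min((minimize(cost,[p0[0],p0[1],y*50],method='Nelder-Mead',options=dict(initial_simplex=np.array([p0[0],p0[1],y*50])+np.array([[0,0,0],[8,0,0],[0,8,0],[0,0,8]]))) for y in(-.25,0,.25)),key=lambda o:o.fun)
    return best.x[:2].round(1),np.degrees(best.x[2]/50).round(1),(-best.fun/len(views)).round(3)
E
python3 - <<'E'
from fit import *
V={}
for c in('top','scene'):
    look(c); m=r.camera_model(c)
    for l in('bin_a','tray'): V[c,l]=[(d['pixels'],m['world_from_camera'],m['camera_matrix']) for d in r.masks_of(l,c)]
for n,l,P,p0 in(('near',"bin_a",BIN,(678,65)),('left',"bin_a",BIN,(534,277)),('tray','tray',TRAY,(462,-49))):
    vs={}
    for c in('top','scene'):
        if not V[c,l]: continue
        vs[c]=max(V[c,l],key=lambda v:(sil(P,(*p0,0),v[1],v[2])&v[0]).sum()); print(n,c,fit(P,p0,[vs[c]]))
    print(n,'both',fit(P,p0,list(vs.values())))
s=r.read_state();print(s['t'],s['eef_rot'],s['ft_force'])
E
```

```text
near top (array([677.1,  62.3]), np.float64(-2.9), np.float64(0.966))
near scene (array([678.8,  61.6]), np.float64(-4.3), np.float64(0.973))
near both (array([678.1,  62.1]), np.float64(-3.2), np.float64(0.966))
left top (array([533.2, 272.9]), np.float64(14.7), np.float64(0.937))
left scene (array([534.3, 272.2]), np.float64(11.3), np.float64(0.971))
left both (array([533.1, 272.4]), np.float64(11.9), np.float64(0.951))
tray top (array([460.8, -44.8]), np.float64(6.0), np.float64(0.967))
tray scene (array([459. , -46.3]), np.float64(6.2), np.float64(0.955))
tray both (array([460.6, -46.2]), np.float64(6.0), np.float64(0.959))
0.8 [[ 9.34903438e-01  3.54902185e-01  7.45049807e-06]
 [ 3.54902185e-01 -9.34903438e-01 -3.48353231e-05]
 [-5.39763603e-06  3.52118614e-05 -9.99999999e-01]] [0.41358011 0.00708501 0.11725863]
```

```bash
cat > plan.py <<'E'
import sys
from h import *
from scipy.spatial.transform import Rotation as R, Slerp
def tool(yaw_bin,tilt=0):
    # tool y along bin x, z = -bin z ; tilt>0 lowers bin's -x front
    B=R.from_euler('z',yaw_bin,degrees=True)*R.from_euler('y',-tilt,degrees=True)
    return B*R.from_matrix(np.array([[0,1,0],[1,0,0],[0,0,-1.]]))
def plan(wps,start=None):
    """wps: list of (n_rows,pos,Rot); prints rows"""
    s=r.read_state(); p=np.array(s['eef_pos']);q=R.from_matrix(s['eef_rot']); out=[]
    for n,P,Q in wps:
        p0,q0=p,q; sl=Slerp([0,1],R.concatenate([q0,Q]))
        for i in range(1,n+1):
            t=p0+(np.array(P)-p0)*i/n; rt=sl(i/n)
            d=np.r_[q.inv().apply(t-p)/300,(q.inv()*rt).as_rotvec()/np.radians(120)].round(3)
            p=p+q.apply(d[:3]*300); q=q*R.from_rotvec(d[3:]*np.radians(120)); out.append(d)
    for i in range(0,len(out),8): print(', '.join(f'{v:g}' for v in (np.array(out[i:i+8])+0.).ravel()))
def stat():
    s=r.read_state()
    print(round(s['t'],2),np.round(s['eef_pos'],1),np.round(s['joints'],1),'F',np.round(s['ft_force'],2),'gap',round(s['finger_gap'],1))
E
python3 -c "
from plan import *
plan([(16,(678,62,210),tool(-3.2))])"
```

```text
0.137, -0.077, 0.002, 0, 0, -0.034, 0.141, -0.066, 0.002, 0, 0, -0.035, 0.147, -0.056, 0.001, 0, 0, -0.034, 0.149, -0.046, 0.002, 0, 0, -0.035, 0.153, -0.034, 0.002, 0, 0, -0.034, 0.155, -0.024, 0.002, 0, 0, -0.034, 0.156, -0.012, 0.002, 0, 0, -0.035, 0.157, -0.001, 0.001, 0, 0, -0.034
0.156, 0.01, 0.002, 0, 0, -0.034, 0.155, 0.022, 0.002, 0, 0, -0.035, 0.153, 0.032, 0.002, 0, 0, -0.034, 0.151, 0.044, 0.002, 0, 0, -0.035, 0.147, 0.054, 0.001, 0, 0, -0.034, 0.142, 0.065, 0.002, 0, 0, -0.034, 0.138, 0.074, 0.002, 0, 0, -0.035, 0.132, 0.085, 0.002, 0, 0, -0.034
```

move_arm(moves=[0.137, -0.077, 0.002, 0, 0, -0.034, 0.141, -0.066, 0.002, 0, 0, -0.035, 0.147, -0.056, 0.001, 0, 0, -0.034, 0.149, -0.046, 0.002, 0, 0, -0.035, 0.153, -0.034, 0.002, 0, 0, -0.034, 0.155, -0.024, 0.002, 0, 0, -0.034, 0.156, -0.012, 0.002, 0, 0, -0.035, 0.157, -0.001, 0.001, 0, 0, -0.034], claw=100)

```text
t: 1.8
eef_pos: [437.5, -224.8, 214.7]
eef_rot: [[0.589, 0.808, 0.001], [0.808, -0.589, -0.0], [-0.0, 0.001, -1.0]]
ft_force: [-0.7, 0.1, -0.3]
finger_gap: 93.1
finger_force: 0.0
```

move_arm(moves=[0.156, 0.01, 0.002, 0, 0, -0.034, 0.155, 0.022, 0.002, 0, 0, -0.035, 0.153, 0.032, 0.002, 0, 0, -0.034, 0.151, 0.044, 0.002, 0, 0, -0.035, 0.147, 0.054, 0.001, 0, 0, -0.034, 0.142, 0.065, 0.002, 0, 0, -0.034, 0.138, 0.074, 0.002, 0, 0, -0.035, 0.132, 0.085, 0.002, 0, 0, -0.034])

```text
t: 2.8
eef_pos: [678.9, 63.3, 209.9]
eef_rot: [[0.054, 0.999, 0.0], [0.999, -0.054, -0.0], [-0.0, 0.0, -1.0]]
ft_force: [0.1, -0.8, 0.5]
finger_gap: 93.2
finger_force: 0.0
```

Run:
```python
from plan import *
from fit import *
s=r.read_state();look('wrist','w1.png');m=r.camera_model('wrist')
T=np.eye(4);T[:3,:3]=s['eef_rot'];T[:3,3]=s['eef_pos'];M=T@m['hand_eye']
for d in r.masks_of('bin_a','wrist'): print(d['conf'],d['pixels'].sum(),fit(BIN,(678,62),[(d['pixels'],M,m['camera_matrix'])]))
stat()
plan([(6,(678,62,104),tool(-3.2)),(2,(678,62,104),tool(-3.2))])
```

```text
0.73 16198 (array([678.3,  62.7]), np.float64(-3.4), np.float64(0.983))
2.9 [679.8  66.1 208.8] [-3.8 29.  68.3  0.1 82.7 -0.9] F [ 0.41 -0.23 -0.44] gap 93.4
-0.002, -0.001, 0.058, 0, 0, 0, -0.003, -0.001, 0.058, 0, 0, 0.001, -0.002, -0.001, 0.059, 0, 0, 0, -0.003, -0.001, 0.058, 0, -0.001, 0.001, -0.002, 0, 0.058, 0, 0, 0, -0.002, -0.001, 0.058, 0, 0, 0, 0, 0, 0, 0, 0, 0, 0, 0, 0, 0, 0, 0
```

View pics/w1.png

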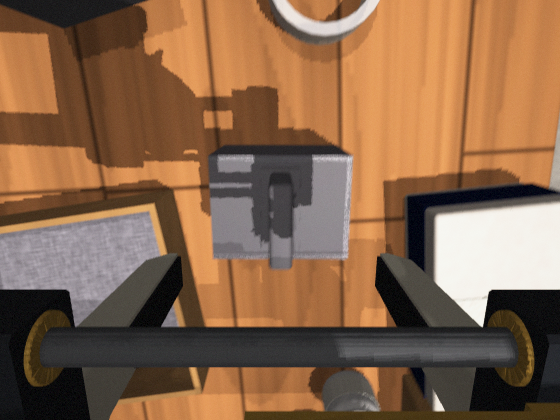

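The wrist view shows the bin's plate centred between the fingers at (280,220), and the fit agrees with the earlier ones (678,62.5). I go straight down.

move_arm(moves=[0, 0, 0.058, 0, 0, 0, 0, 0, 0.058, 0, 0, 0, 0, 0, 0.058, 0, 0, 0, 0, 0, 0.058, 0, 0, 0, 0, 0, 0.058, 0, 0, 0, 0, 0, 0.058, 0, 0, 0, 0, 0, 0, 0, 0, 0, 0, 0, 0, 0, 0, 0])

```text
t: 3.9
eef_pos: [678.4, 62.1, 106.0]
eef_rot: [[0.056, 0.998, 0.001], [0.998, -0.056, -0.0], [0.0, 0.001, -1.0]]
ft_force: [0.4, 0.4, -0.1]
finger_gap: 92.9
finger_force: 0.0
```

```bash
python3 -c "
from plan import *
stat()
print(np.round(r.read_state()['eef_rot'],3))"
```

```text
3.9 [678.4  62.1 106. ] [-4.1 32.9 76.5  0.  70.6 -0.9] F [ 0.39  0.38 -0.07] gap 92.9
[[ 0.056  0.998  0.001]
 [ 0.998 -0.056 -0.   ]
 [ 0.     0.001 -1.   ]]
```

move_arm(moves=[0, 0, 0, 0, 0, 0, 0, 0, 0, 0, 0, 0, 0, 0, 0, 0, 0, 0, 0, 0, 0, 0, 0, 0, 0, 0, 0, 0, 0, 0, 0, 0, 0, 0, 0, 0, 0, 0, 0, 0, 0, 0, 0, 0, 0, 0, 0, 0], claw=0, force=40)

```text
t: 4.9
eef_pos: [678.2, 62.0, 105.6]
eef_rot: [[0.056, 0.998, 0.0], [0.998, -0.056, -0.0], [-0.0, 0.0, -1.0]]
ft_force: [5.7, -0.3, 3.3]
finger_gap: 17.5
finger_force: 2.7
```

```bash
python3 -c "
from plan import *
stat(); print(r.read_state()['finger_force'])"
```

```text
4.9 [678.2  62.  105.6] [-4.1 32.9 76.5 -0.  70.6 -0.9] F [ 5.72 -0.32  3.35] gap 17.5
2.662772387266159
```

Nearly closed. I wait out the grip in the first rows, then lift 50 mm and hold.

move_arm(moves=[0, 0, 0, 0, 0, 0, 0, 0, 0, 0, 0, 0, 0, 0, 0, 0, 0, 0, 0, 0, -0.03, 0, 0, 0, 0, 0, -0.04, 0, 0, 0, 0, 0, -0.04, 0, 0, 0, 0, 0, -0.04, 0, 0, 0, 0, 0, -0.03, 0, 0, 0])

```text
t: 5.9
eef_pos: [678.2, 62.0, 160.8]
eef_rot: [[0.056, 0.998, 0.001], [0.998, -0.056, -0.0], [-0.0, 0.001, -1.0]]
ft_force: [0.3, 1.0, -5.9]
finger_gap: 16.0
finger_force: 40.0
```

move_arm(moves=[0, 0, 0, 0, 0, 0, 0, 0, 0, 0, 0, 0, 0, 0, 0, 0, 0, 0, 0, 0, 0, 0, 0, 0, 0, 0, 0, 0, 0, 0, 0, 0, 0, 0, 0, 0, 0, 0, 0, 0, 0, 0, 0, 0, 0, 0, 0, 0])

```text
t: 6.9
eef_pos: [678.0, 62.1, 159.6]
eef_rot: [[0.056, 0.998, 0.0], [0.998, -0.056, -0.0], [-0.0, 0.0, -1.0]]
ft_force: [0.5, 0.1, -5.9]
finger_gap: 16.2
finger_force: 40.0
```

```bash
python3 -c "
from plan import *
stat(); s=r.read_state(); print(s['finger_force'],s['moment'])"
```

```text
6.9 [678.   62.1 159.6] [-4.1 30.5 72.7 -0.  76.8 -0.9] F [ 0.51  0.13 -5.88] gap 16.2
39.99847948551178 [-0.09220242  0.01450954  0.011468  ]
```

The force is 5.9 N, so this bin is heavy and holds the ball. I'll carry it over the tray turned about 172°, so the tool tips towards the robot side, which the joints easily allow.

```bash
python3 -c "
from plan import *
plan([(7,(670,58,230),tool(-3.2)),(25,(380,-46,213),tool(-175))])"
```

```text
-0.002, -0.004, -0.034, 0, 0, 0, -0.002, -0.003, -0.033, 0, 0, 0, -0.002, -0.004, -0.034, 0, 0, 0, -0.003, -0.004, -0.033, 0, 0, 0, -0.002, -0.004, -0.034, 0, 0, 0, -0.002, -0.003, -0.033, 0, 0, 0, -0.002, -0.004, -0.034, 0, 0, 0, -0.016, -0.038, 0.002, 0, 0, 0.057
-0.02, -0.035, 0.003, 0, 0, 0.058, -0.025, -0.033, 0.002, 0, 0, 0.057, -0.028, -0.03, 0.002, 0, 0, 0.057, -0.032, -0.026, 0.002, 0, 0, 0.057, -0.035, -0.022, 0.003, 0, 0, 0.058, -0.037, -0.018, 0.002, 0, 0, 0.057, -0.039, -0.014, 0.002, 0, 0, 0.057, -0.04, -0.008, 0.002, 0, 0, 0.057
-0.041, -0.004, 0.003, 0, 0, 0.058, -0.041, 0.001, 0.002, 0, 0, 0.057, -0.04, 0.006, 0.002, 0, 0, 0.057, -0.04, 0.011, 0.003, 0, 0, 0.057, -0.038, 0.016, 0.002, 0, 0, 0.058, -0.036, 0.02, 0.002, 0, 0, 0.057, -0.033, 0.024, 0.002, 0, 0, 0.057, -0.03, 0.028, 0.003, 0, 0, 0.057
-0.027, 0.031, 0.002, 0, 0, 0.058, -0.022, 0.034, 0.002, 0, 0, 0.057, -0.019, 0.037, 0.003, 0, 0, 0.057, -0.014, 0.039, 0.002, 0, 0, 0.058, -0.009, 0.04, 0.002, 0, 0, 0.057, -0.004, 0.041, 0.002, 0, 0, 0.057, 0.001, 0.041, 0.003, 0, 0, 0.057, 0.005, 0.04, 0.002, 0, 0, 0.058
```

move_arm(moves=[-0.002, -0.004, -0.034, 0, 0, 0, -0.002, -0.003, -0.033, 0, 0, 0, -0.002, -0.004, -0.034, 0, 0, 0, -0.003, -0.004, -0.033, 0, 0, 0, -0.002, -0.004, -0.034, 0, 0, 0, -0.002, -0.003, -0.033, 0, 0, 0, -0.002, -0.004, -0.034, 0, 0, 0, -0.016, -0.038, 0.002, 0, 0, 0.057])

```text
t: 7.9
eef_pos: [659.3, 53.9, 230.9]
eef_rot: [[0.177, 0.984, 0.003], [0.984, -0.177, -0.0], [0.0, 0.003, -1.0]]
ft_force: [0.3, -0.1, -6.5]
finger_gap: 15.7
finger_force: 40.0
```

move_arm(moves=[-0.02, -0.035, 0.003, 0, 0, 0.058, -0.025, -0.033, 0.002, 0, 0, 0.057, -0.028, -0.03, 0.002, 0, 0, 0.057, -0.032, -0.026, 0.002, 0, 0, 0.057, -0.035, -0.022, 0.003, 0, 0, 0.058, -0.037, -0.018, 0.002, 0, 0, 0.057, -0.039, -0.014, 0.002, 0, 0, 0.057, -0.04, -0.008, 0.002, 0, 0, 0.057])

```text
t: 8.9
eef_pos: [565.2, 20.3, 224.6]
eef_rot: [[0.908, 0.419, 0.001], [0.419, -0.908, 0.0], [0.001, 0.0, -1.0]]
ft_force: [0.6, 0.2, -5.4]
finger_gap: 15.7
finger_force: 40.0
```

move_arm(moves=[-0.041, -0.004, 0.003, 0, 0, 0.058, -0.041, 0.001, 0.002, 0, 0, 0.057, -0.04, 0.006, 0.002, 0, 0, 0.057, -0.04, 0.011, 0.003, 0, 0, 0.057, -0.038, 0.016, 0.002, 0, 0, 0.058, -0.036, 0.02, 0.002, 0, 0, 0.057, -0.033, 0.024, 0.002, 0, 0, 0.057, -0.03, 0.028, 0.003, 0, 0, 0.057])

```text
t: 9.9
eef_pos: [472.7, -12.9, 219.1]
eef_rot: [[0.864, -0.503, 0.001], [-0.503, -0.864, -0.0], [0.001, -0.0, -1.0]]
ft_force: [0.4, 0.1, -6.4]
finger_gap: 15.8
finger_force: 40.0
```

move_arm(moves=[-0.027, 0.031, 0.002, 0, 0, 0.058, -0.022, 0.034, 0.002, 0, 0, 0.057, -0.019, 0.037, 0.003, 0, 0, 0.057, -0.014, 0.039, 0.002, 0, 0, 0.058, -0.009, 0.04, 0.002, 0, 0, 0.057, -0.004, 0.041, 0.002, 0, 0, 0.057, 0.001, 0.041, 0.003, 0, 0, 0.057, 0.005, 0.04, 0.002, 0, 0, 0.058])

```text
t: 10.9
eef_pos: [380.0, -46.1, 213.7]
eef_rot: [[0.082, -0.997, 0.002], [-0.997, -0.082, -0.001], [0.001, -0.002, -1.0]]
ft_force: [-0.7, -0.0, -5.2]
finger_gap: 15.9
finger_force: 40.0
```

```bash
python3 -c "
from plan import *
stat(); print(np.round(r.read_state()['eef_rot'],3))
O=np.array([380,-46,107.]);u=np.array([np.cos(np.radians(5)),-np.sin(np.radians(5))*-1,0])
c=tool(-175)
W=[]
for t in range(4,53,4):
  Q=tool(-175,t); W.append((1,O-Q.as_matrix()[:,2]*105.6,Q))
print(W[-1][1])
plan(W[:]+[(4,W[-1][1],W[-1][2])])"
```

```text
10.9 [380.  -46.1 213.7] [-23.7  -2.9 108.9   0.   74.  151.5] F [-0.69 -0.03 -5.18] gap 15.9
[[ 0.082 -0.997  0.002]
 [-0.997 -0.082 -0.001]
 [ 0.001 -0.002 -1.   ]]
[462.89728143 -38.74742764 172.01385179]
0, -0.025, 0.005, -0.034, 0, -0.002, 0, -0.024, 0.001, -0.033, 0, 0, 0, -0.025, 0, -0.034, 0, 0, 0, -0.024, 0.001, -0.033, 0, 0, 0, -0.025, 0.001, -0.033, 0, 0, 0, -0.024, 0.001, -0.034, 0, 0, 0, -0.025, 0.001, -0.033, 0, 0, 0, -0.025, 0.001, -0.033, 0, 0
0, -0.024, 0.001, -0.034, 0, 0, -0.001, -0.025, 0.001, -0.033, 0, 0, 0, -0.024, 0, -0.033, 0, 0, 0, -0.025, 0.001, -0.034, 0, 0, 0, -0.024, 0.001, -0.033, 0, 0, 0, 0, 0, 0, 0, 0, 0, 0, 0, 0, 0, 0, 0, 0, 0, 0, 0, 0
0, 0, 0, 0, 0, 0
```

move_arm(moves=[0, -0.025, 0.003, -0.034, 0, -0.002, 0, -0.024, 0.001, -0.033, 0, 0, 0, -0.025, 0, -0.034, 0, 0, 0, -0.024, 0.001, -0.033, 0, 0, 0, -0.025, 0.001, -0.033, 0, 0, 0, -0.024, 0.001, -0.034, 0, 0, 0, -0.025, 0.001, -0.033, 0, 0, 0, -0.025, 0.001, -0.033, 0, 0])

```text
t: 11.9
eef_pos: [437.5, -40.9, 196.8]
eef_rot: [[0.09, -0.845, -0.527], [-0.996, -0.076, -0.048], [0.001, 0.529, -0.849]]
ft_force: [0.3, -0.0, -2.6]
finger_gap: 15.6
finger_force: 40.0
```

move_arm(moves=[0, -0.024, 0.001, -0.034, 0, 0, -0.001, -0.025, 0.001, -0.033, 0, 0, 0, -0.024, 0, -0.033, 0, 0, 0, -0.025, 0.001, -0.034, 0, 0, 0, -0.024, 0.001, -0.033, 0, 0, 0, 0, 0, 0, 0, 0, 0, 0, 0, 0, 0, 0, 0, 0, 0, 0, 0, 0])

```text
t: 12.9
eef_pos: [463.1, -38.2, 172.9]
eef_rot: [[0.09, -0.615, -0.784], [-0.996, -0.055, -0.071], [0.0, 0.787, -0.617]]
ft_force: [-0.8, 0.3, -2.8]
finger_gap: 15.7
finger_force: 40.0
```

```bash
python3 -c "
from plan import *
stat(); print(np.round(r.read_state()['eef_rot'],3))
look('top','t2.png')"
```

```text
12.9 [463.1 -38.2 172.9] [ -9.4  43.4  67.8 -13.1 119.1 164.4] F [-0.8   0.34 -2.77] gap 15.7
[[ 0.09  -0.615 -0.784]
 [-0.996 -0.055 -0.071]
 [ 0.     0.787 -0.617]]
```

View pics/t2.png

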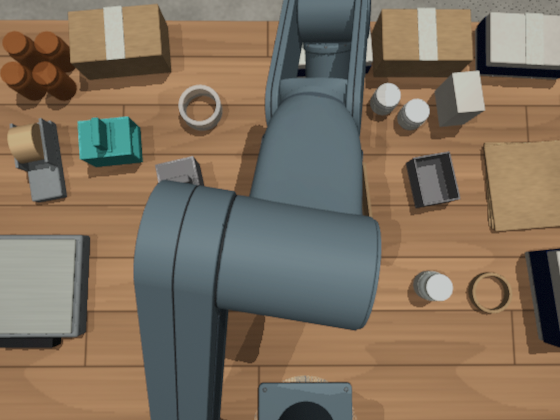

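The weight fell to 2.7 N, so the ball is out; the arm hides the tray in this view. I tilt back and carry the bin home.

```bash
python3 -c "
from plan import *
O=np.array([380,-46,107.])
W=[]
for t in range(44,-1,-5):
  Q=tool(-175,max(t-4,0) if t<8 else t); W.append((1,O+[0,0,(49-t)*.4]-Q.as_matrix()[:,2]*105.6,Q))
plan(W+[(23,(678.2,62,230),tool(-3.2))])"
```

```text
0.002, 0.052, 0.002, 0.066, -0.001, 0.001, 0, 0.036, -0.004, 0.042, 0, 0, 0, 0.034, -0.004, 0.041, 0, 0, 0, 0.035, -0.004, 0.042, 0, 0, 0, 0.034, -0.004, 0.042, 0, 0, 0, 0.033, -0.005, 0.041, 0, 0, 0, 0.033, -0.005, 0.042, 0, 0, 0, 0.032, -0.005, 0.042, 0, 0
0, 0.056, -0.003, 0.075, 0, 0, -0.012, -0.044, 0, 0, 0, -0.062, -0.006, -0.046, 0, 0, 0, -0.062, 0, -0.046, 0, 0, 0, -0.063, 0.006, -0.045, 0.001, 0, 0, -0.062, 0.012, -0.045, 0, 0, 0, -0.062, 0.018, -0.042, 0, 0, 0, -0.062, 0.023, -0.04, 0, 0, 0, -0.063
0.027, -0.037, 0, 0, 0, -0.062, 0.033, -0.032, 0, 0, 0, -0.062, 0.036, -0.028, 0, 0, 0, -0.062, 0.04, -0.023, 0, 0, 0, -0.063, 0.042, -0.018, 0.001, 0, 0, -0.062, 0.045, -0.012, 0, 0, 0, -0.062, 0.045, -0.007, 0, 0, 0, -0.062, 0.046, 0, 0, 0, 0, -0.063
0.046, 0.006, 0, 0, 0, -0.062, 0.044, 0.011, 0, 0, 0, -0.062, 0.043, 0.018, 0, 0, 0, -0.062, 0.04, 0.022, 0.001, 0, 0, -0.063, 0.036, 0.028, 0, 0, 0, -0.062, 0.033, 0.032, 0, 0, 0, -0.062, 0.028, 0.036, 0, 0, 0, -0.062, 0.024, 0.04, 0, 0, 0, -0.063
```

move_arm(moves=[0.002, 0.052, 0.002, 0.066, -0.001, 0.001, 0, 0.036, -0.004, 0.042, 0, 0, 0, 0.034, -0.004, 0.041, 0, 0, 0, 0.035, -0.004, 0.042, 0, 0, 0, 0.034, -0.004, 0.042, 0, 0, 0, 0.033, -0.005, 0.041, 0, 0, 0, 0.033, -0.005, 0.042, 0, 0, 0, 0.032, -0.005, 0.042, 0, 0])

```text
t: 13.95
eef_pos: [395.6, -44.4, 227.3]
eef_rot: [[0.087, -0.984, -0.154], [-0.996, -0.086, -0.014], [0.001, 0.155, -0.988]]
ft_force: [0.1, 0.7, -2.0]
finger_gap: 15.8
finger_force: 40.0
```

move_arm(moves=[0, 0.056, -0.003, 0.075, 0, 0, -0.012, -0.044, 0, 0, 0, -0.062, -0.006, -0.046, 0, 0, 0, -0.062, 0, -0.046, 0, 0, 0, -0.063, 0.006, -0.045, 0.001, 0, 0, -0.062, 0.012, -0.045, 0, 0, 0, -0.062, 0.018, -0.042, 0, 0, 0, -0.062, 0.023, -0.04, 0, 0, 0, -0.063])

```text
t: 14.95
eef_pos: [470.2, -12.9, 229.9]
eef_rot: [[0.844, -0.536, -0.002], [-0.536, -0.844, -0.0], [-0.002, 0.002, -1.0]]
ft_force: [0.2, -0.7, -2.1]
finger_gap: 15.7
finger_force: 40.0
```

move_arm(moves=[0.027, -0.037, 0, 0, 0, -0.062, 0.033, -0.032, 0, 0, 0, -0.062, 0.036, -0.028, 0, 0, 0, -0.062, 0.04, -0.023, 0, 0, 0, -0.063, 0.042, -0.018, 0.001, 0, 0, -0.062, 0.045, -0.012, 0, 0, 0, -0.062, 0.045, -0.007, 0, 0, 0, -0.062, 0.046, 0, 0, 0, 0, -0.063])

```text
t: 15.95
eef_pos: [573.7, 24.7, 229.5]
eef_rot: [[0.888, 0.459, -0.002], [0.459, -0.888, -0.0], [-0.002, -0.001, -1.0]]
ft_force: [0.2, -1.3, -2.3]
finger_gap: 15.7
finger_force: 40.0
```

move_arm(moves=[0.046, 0.006, 0, 0, 0, -0.062, 0.044, 0.011, 0, 0, 0, -0.062, 0.043, 0.018, 0, 0, 0, -0.062, 0.04, 0.022, 0.001, 0, 0, -0.063, 0.036, 0.028, 0, 0, 0, -0.062, 0.033, 0.032, 0, 0, 0, -0.062, 0.028, 0.036, 0, 0, 0, -0.062, 0.024, 0.04, 0, 0, 0, -0.063])

```text
t: 16.95
eef_pos: [677.5, 62.2, 229.0]
eef_rot: [[0.051, 0.999, -0.003], [0.999, -0.051, -0.0], [-0.001, -0.003, -1.0]]
ft_force: [0.4, -0.2, -1.8]
finger_gap: 15.6
finger_force: 40.0
```

```bash
python3 -c "
from plan import *
stat(); print(np.round(r.read_state()['eef_rot'],3))
look('scene','s3.png')
plan([(3,(678.2,62,210),tool(-3.2)),(9,(678.2,62,115),tool(-3.2)),(4,(678.2,62,106),tool(-3.2))])"
```

```text
16.95 [677.5  62.2 229. ] [-4.1 28.3 66.6 -0.  85.2 -1.2] F [ 0.36 -0.21 -1.77] gap 15.6
[[ 0.051  0.999 -0.003]
 [ 0.999 -0.051 -0.   ]
 [-0.001 -0.003 -1.   ]]
-0.001, -0.001, 0.021, 0, 0, 0.002, -0.001, 0, 0.021, 0, 0, 0.001, -0.001, -0.001, 0.02, -0.001, 0, 0.002, 0, 0, 0.035, 0, 0, 0, 0, 0, 0.035, 0, 0, 0, 0, 0, 0.036, 0, 0, 0, 0, 0, 0.035, 0, 0, 0, 0, 0, 0.035, 0, 0, 0
0, 0, 0.035, 0, 0, 0, 0, 0, 0.036, 0, 0, 0, 0, 0, 0.035, 0, 0, 0, 0, 0, 0.035, 0, 0, 0, 0, 0, 0.007, 0, 0, 0, 0, 0, 0.008, 0, 0, 0, 0, 0, 0.007, 0, 0, 0, 0, 0, 0.008, 0, 0, 0
```

View pics/s3.png

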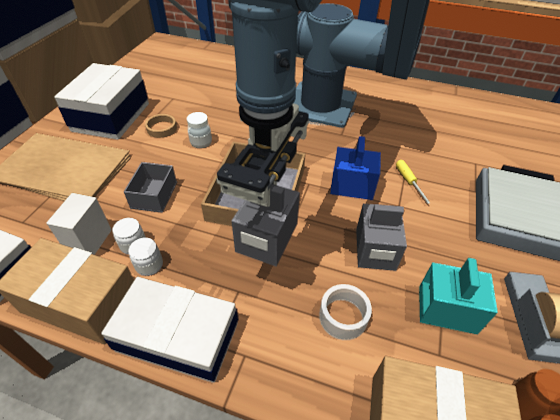

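The bin is above its place at (265,225), and the tray is still hidden behind the gripper. I lower the bin.

move_arm(moves=[0, -0.001, 0.021, 0, 0, 0.002, 0, 0, 0.021, 0, 0, 0.001, 0, -0.001, 0.02, -0.001, 0, 0.002, 0, 0, 0.035, 0, 0, 0, 0, 0, 0.035, 0, 0, 0, 0, 0, 0.036, 0, 0, 0, 0, 0, 0.035, 0, 0, 0, 0, 0, 0.035, 0, 0, 0])

```text
t: 18.0
eef_pos: [677.5, 62.2, 156.0]
eef_rot: [[0.065, 0.998, -0.0], [0.998, -0.065, -0.0], [-0.0, -0.0, -1.0]]
ft_force: [0.2, 0.3, -2.1]
finger_gap: 15.9
finger_force: 40.0
```

move_arm(moves=[0, 0, 0.035, 0, 0, 0, 0, 0, 0.036, 0, 0, 0, 0, 0, 0.035, 0, 0, 0, 0, 0, 0.02, 0, 0, 0, 0, 0, 0.007, 0, 0, 0, 0, 0, 0.007, 0, 0, 0, 0, 0, 0.007, 0, 0, 0, 0, 0, 0, 0, 0, 0])

```text
t: 19.0
eef_pos: [677.6, 62.2, 112.8]
eef_rot: [[0.065, 0.998, 0.0], [0.998, -0.065, -0.0], [-0.0, 0.0, -1.0]]
ft_force: [-0.0, -1.0, -2.2]
finger_gap: 15.5
finger_force: 40.0
```

```bash
python3 -c "
from plan import *
stat()"
```

```text
19.0 [677.6  62.2 112.8] [-4.1 32.5 76.1 -0.  71.4 -0.4] F [-0.01 -0.98 -2.18] gap 15.5
```

move_arm(moves=[0, 0, 0.006, 0, 0, 0, 0, 0, 0.006, 0, 0, 0, 0, 0, 0.005, 0, 0, 0, 0, 0, 0.004, 0, 0, 0, 0, 0, 0.002, 0, 0, 0, 0, 0, 0, 0, 0, 0, 0, 0, 0, 0, 0, 0, 0, 0, 0, 0, 0, 0])

```text
t: 20.0
eef_pos: [677.6, 62.2, 106.0]
eef_rot: [[0.065, 0.998, 0.0], [0.998, -0.065, -0.0], [-0.0, 0.0, -1.0]]
ft_force: [-0.5, -0.4, -1.9]
finger_gap: 15.4
finger_force: 40.0
```

move_arm(moves=[0, 0, 0.002, 0, 0, 0, 0, 0, 0.002, 0, 0, 0, 0, 0, 0, 0, 0, 0, 0, 0, 0, 0, 0, 0, 0, 0, 0, 0, 0, 0, 0, 0, 0, 0, 0, 0, 0, 0, 0, 0, 0, 0, 0, 0, 0, 0, 0, 0])

```text
t: 21.0
eef_pos: [677.8, 62.2, 105.5]
eef_rot: [[0.065, 0.998, 0.001], [0.998, -0.065, -0.0], [-0.0, 0.001, -1.0]]
ft_force: [-1.4, 0.1, 4.9]
finger_gap: 15.8
finger_force: 40.0
```

On the table. I release, then lift and move away.

move_arm(moves=[0, 0, 0, 0, 0, 0, 0, 0, 0, 0, 0, 0, 0, 0, 0, 0, 0, 0, 0, 0, 0, 0, 0, 0, 0, 0, 0, 0, 0, 0, 0, 0, 0, 0, 0, 0, 0, 0, 0, 0, 0, 0, 0, 0, 0, 0, 0, 0], claw=100)

```text
t: 22.0
eef_pos: [677.6, 62.2, 104.7]
eef_rot: [[0.065, 0.998, 0.0], [0.998, -0.065, -0.0], [-0.0, 0.0, -1.0]]
ft_force: [-0.2, -0.4, 0.3]
finger_gap: 90.4
finger_force: 0.0
```

move_arm(moves=[0, 0, -0.05, 0, 0, 0, 0, 0, -0.08, 0, 0, 0, 0, 0, -0.1, 0, 0, 0, 0, 0, -0.12, 0, 0, 0, 0, 0, -0.1, 0, 0, 0, -0.12, 0, 0, 0, 0, 0, -0.15, 0, 0, 0, 0, 0, -0.15, 0, 0, 0, 0, 0])

```text
t: 23.0
eef_pos: [669.4, -64.5, 241.3]
eef_rot: [[0.064, 0.998, 0.002], [0.998, -0.064, -0.001], [-0.001, 0.002, -1.0]]
ft_force: [0.9, 0.2, -0.2]
finger_gap: 93.1
finger_force: 0.0
```

move_arm(moves=[-0.15, 0, 0, 0, 0, 0, -0.15, 0, 0, 0, 0, 0, -0.15, 0, 0, 0, 0, 0, -0.15, 0, 0, 0, 0, 0, -0.1, 0, 0, 0, 0, 0, -0.05, 0, 0, 0, 0, 0, 0, 0, 0, 0, 0, 0, 0, 0, 0, 0, 0, 0])

```text
t: 24.0
eef_pos: [654.9, -286.7, 240.2]
eef_rot: [[0.064, 0.998, 0.0], [0.998, -0.064, 0.0], [0.0, 0.0, -1.0]]
ft_force: [-0.1, -0.4, 0.1]
finger_gap: 93.0
finger_force: 0.0
```

Run:
```python
from fit import *
from plan import stat
stat()
for c in('top','scene'):
    look(c,f'end_{c}.png'); m=r.camera_model(c)
    for d in r.masks_of('bin_a',c):
        for p in((678,62),(533,272)):
            v=(d['pixels'],m['world_from_camera'],m['camera_matrix'])
            if (sil(BIN,(*p,0),*v[1:])&v[0]).sum()>.5*v[0].sum(): print(c,fit(BIN,p,[v]))
```

```text
24.0 [ 654.9 -286.7  240.2] [-32.6  31.8  59.4   0.   88.8 -28.9] F [-0.09 -0.38  0.06] gap 93.0
top (array([675.9,  62.6]), np.float64(-3.3), np.float64(0.97))
top (array([532.2, 273. ]), np.float64(11.9), np.float64(0.958))
scene (array([676.1,  61.4]), np.float64(-2.0), np.float64(0.96))
scene (array([534.4, 271.2]), np.float64(13.7), np.float64(0.977))
```

View pics/end_scene.png

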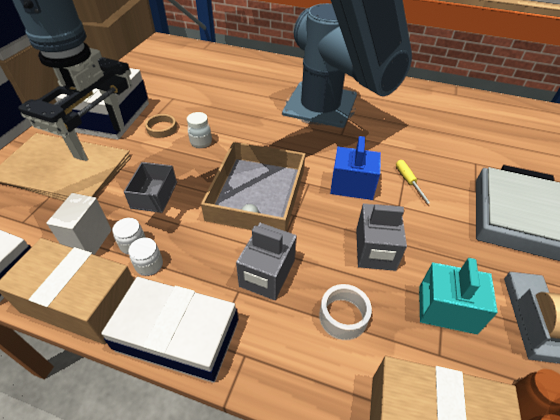

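The ball lies in the tray at its far wall (pixel 248,210), both bins stand upright in place, and the gripper touches nothing.

```bash
python3 -c "
from plant import r
print(r.job_done())"
```

```text
the job is handed in; nothing more can be done
None
```

The steel ball was in the bin at about (678, 62) mm; it now lies in the tray, both bins stand upright within about 2 mm of where they started, and I handed the job in at about 24 s (no verdict was returned).

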